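Seat a splined gear in an open gearbox and hold it down for its snap ring

TASK

Rebuild the open gearbox: slip the brass spacer over the upright splined shaft so that it rests on the sprung collar, then fit the sound white gear (the one with all its teeth, hub upward) on top, turning it until its slots mesh with the shaft's keys and it slides down to the spacer. Press the gear all the way down against the spring so that the snap-ring groove stands clear above its hub, and finish while still holding it pressed down there. Leave the gear with the stripped teeth and the other things on the table where they lie.

Things in the scene. Friction and masses are not known exactly. Their poses are not given: they have to be found in the camera images.
- gearbox: Open lower half of a cast aluminium gearbox, fixed to the table: 140 x 136 mm, walls 8 mm thick, their top 36 mm above the table. Origin on the table under the axis of the upright shaft, z up. Its walls' outsides lie 60 mm from the shaft on the -x side, 80 mm on the +x side, 68 mm on either side in y
- pinion_top (a point): Top centre of a steel pinion in the gearbox, 52.5 mm from the shaft along the gearbox's +x and 60 mm above the table; 36 mm in diameter over its teeth, which reach from 34 to 54 mm above the table. It turns freely with rounded tooth ends, so the gear's teeth find their way between its teeth by themselves as the gear comes down
- shaft_end (a point): Centre of the top end of the upright steel shaft, 108 mm above the table; z up, x along one of the shaft's four keys (the others at 90, 180, 270 degrees). The upper end is plain and round, 16 mm in diameter, tapering to 6 mm over the top 10 mm. The snap-ring groove runs from 86 to 89 mm above the table
- key_top (a point): Point on the shaft axis level with the key tops, 68 mm above the table; axes as shaft_end. Below it the shaft carries four straight keys 5 mm wide that reach 13 mm from the axis; their upper ends are roof-shaped over the top 2.5 mm, so a gear within about 0.2 rad of the right angle slips on under a push of up to 20 N and turns the shaft a little
- main_shaft (a joint): Angle of the shaft about its upright axis relative to the gearbox, rad, counter-clockwise from above; 0 when a key points along the gearbox's +x. It can be turned from -0.8 to 0.8 but is stiff (0.06 N m of friction)
- thrust_collar (a joint): How far the dark steel collar round the foot of the shaft is pressed down, m: 0 at the top (collar's top 32 mm above the table), 0.010 at its stop (22 mm). A spring pushes it up with 4 N at the top, rising to 12 N at the stop; the parts' weight does not press it down. Collar 39 mm in outer diameter
- spacer: Plain brass spacer ring, 40 mm in outer diameter, 30 mm bore, 16 mm high, about 60 g, lying flat on the table; origin in the centre of its underside, z up. Resting on the raised collar its underside is 32 mm above the table; with the collar at its stop, 22 mm
- gear: Sound gear: white plastic, about 100 g, all 24 teeth, 78 mm in diameter, disc 14 mm thick; hub on top up to 44 mm above the underside, with four flats 24 mm wide, 40 mm apart, facing the gear's +-x and +-y. Lies hub up; origin in the centre of its underside, z up. On the spacer with the collar up its underside is 48 mm above the table; fully pressed, 38 mm
- gear_bore (a point): Top centre of the sound gear's bore, 44 mm above its underside; axes as the gear. The bore goes right through: 18 mm in diameter, with four slots 7 mm wide along the gear's +-x and +-y that reach 14.8 mm from the axis
- worn_gear: Old gear, to be left alone: shape and size of the sound gear, but about a third of its rim has lost its teeth. Lies hub up; origin in the centre of its underside. One gear lies to the left of the gearbox and one to the right, either way round
- screw_dish: Round steel dish with small screws, 112 mm in diameter, 22 mm high; bystander; origin in the centre of its underside
- flux_tin: Round white tin, 90 mm in diameter, 32 mm high; bystander; origin in the centre of its underside
- snap_ring: Small open snap ring of dark steel, 24 mm across, 3 mm thick, lying on the table; bystander; origin at its centre
- tweezers: Steel tweezers, 108 mm long, 9 mm high, lying on the table; bystander; origin at the middle

How it is judged:
By the outcome, as a careful person would: the job done as asked, in the order asked, and still so for the second after the job is handed in, while the arm keeps its last pose, push and grip.
It also fails if it takes over 58 s, if anything falls off the work surface, if the arm or the gripper's body presses on something with over 40 N, if the wrist force passes 120 N, or if a joint passes its speed limit or range.

ROBOT

A 7-joint arm with a two-finger parallel gripper is mounted at the origin on a cart in front of the work surface, level with it; the furniture and walls round the work are solid. World frame = base frame: x ahead of the robot, y to its left, z up, the work surface at z = 0. Lengths are in m, angles in rad, forces in N, time in s.
With the tool pointing down it reaches from about 0.4 to 0.875 m from the base axis. Payload 4.4 kg.
Tool frame: the origin (TCP) lies on the front face of the gripper's body, between the roots of the fingers; the fingertips stand 73 mm ahead of it and the grasp point (between the pads) lies 54 mm ahead of it (robot.hold_point_z is the distance from the TCP to the grasp point, in m); z points along the fingers, y is the line along which they close (so a half turn about z gives the same grasp; the last joint's range is limited). The gripper opens to 85 mm and grips with 20 to 120 N. Pads are 22 mm wide; open, the fingers measure 114 mm over their backs; the gripper's body (76 mm by 85 mm) begins 54 mm behind the grasp point. The pads swing forward as they close: fully open they stand 13 mm farther back than shut.
Start: joints at [-1.35, 0.628, 0.038, 1.517, -0.027, 0.996, -0.02], TCP at [0.184, 0.623, 0.304] pointing down, gripper open.
Joint ranges: [-3.06, 3.06], [-0.37, 2.12], [-1.25, 1.32], [0.18, 2.47], [-1.1, 4.24], [0.23, 1.98], [-2.94, 2.94]. Speed limits (rad/s): [2.57, 2.57, 3.14, 3.14, 3.14, 3.14, 3.14].

INTERFACE

Orientations are given as a rotation vector (axis times angle).
In Python, from station import robot, eyes gives the robot as it stands.
- The arm moves only by the shell command python3 -m inch 'ROWS' [FORCE]. ROWS is JSON, a list of rows, each an object of numbers: "x", "y", "z": the shift along the tool's x, y, z in mm; "ax", "ay", "az": the turn, a rotation vector about the tool's x, y, z in degrees; "claw": the gripper's target within -1 to 1 (fully open at 1, half-way at 0, shut at -1). A call has 1 to 10 rows; each row shifts and turns the commanded pose from where the row before left it, along the tool's axes as they then stand; what a row does not reach is not made up. A row lasts 1/8 s, in which the tool goes at most 62.5 mm and 10.7 degrees, less where a joint would pass 70% of its speed; a pose out of reach is approached as far as the arm can. A call is refused whole if a number of a shift passes 62.5 or a number of a turn 10.7, either way. A call with a gripper value outside its range is refused whole. The fingers move at their own pace and stop on an object; FORCE is the grip in N (left out, the last holds). Time passes only in rows, so rows that do not move let the fingers close. It gives the time, the measured TCP pose, the force, the opening and the grip force at its end, in the units of the state.
- robot.sense(): the state, without advancing time (a new reading comes with each control period).
- eyes.get_image(name): name is "side" or "top" or "wrist"; returns a dict with "color" (420x560x3 uint8, red, green, blue), "camera_matrix" (3x3 intrinsics, pixels), "eye" and "rotation" of the camera in the world; the wrist camera has in their place "tool_from_camera" (4x4, takes a point from camera to tool coordinates, whose origin is the TCP and whose axes are the flange's). Camera axes: x right, y down, z forward; pixel columns grow to the right and rows downward; lengths in m; the calibration is good to about 2 mm. A picture is of the moment at which its call begins: read the wrist's pose just before it. There is no depth.
- robot.job_done(): hands the job in; it is judged then, once.
The state is a dict: "clock": time; "joint_pos": joint angles; "joint_vel": joint speeds; "tau": joint torques, N m; "ee_pos": TCP position; "eef_rot": TCP orientation; "wrist_force": force on the tool from outside, world axes, zero at the start; "torque": the same for the moment, N m; "finger_gap": finger opening in m; "grasp_force": force on a finger pad.
Only numpy, scipy, OpenCV 4.12 (cv2) and the standard library are available. Lean on these libraries where they do the work, as an engineer would, in place of code of your own. Each camera call takes 0.05 s, during which the arm holds its last target. There are 200 camera calls.

## Working session

There is one attempt and no reset: what is moved stays moved. The work goes in short steps, Python scripts to look and compute and a shell command to move; the robot and the scene stay as the last step left them, time stands still between calls to the robot, and variables do not carry over. Pictures are saved under pics/ and viewed, at most 10 in all, crops included, and the job is handed in when it is done.

```bash
mkdir -p pics; ls
python3 - <<'E'
from station import robot, eyes
import cv2
for n in ("top","side"):
    i=eyes.get_image(n); cv2.imwrite(f"pics/{n}0.png",i["color"][:,:,::-1]); print(n,i["camera_matrix"],i["eye"],i["rotation"])
s=robot.sense(); print(s)
print(eyes.get_image("wrist")["tool_from_camera"], robot.hold_point_z)
E
```

```text
pics
top [[514.61760986   0.         261.9952399 ]
 [  0.         514.61760986 206.44738971]
 [  0.           0.           1.        ]] [0.44876617 0.02910178 1.31948511] [-2.19800818  2.17354519 -0.07937422]
side [[524.65933217   0.         284.18060926]
 [  0.         524.65933217 227.94328807]
 [  0.           0.           1.        ]] [0.52114623 0.98735955 0.60829112] [ 0.02660878 -2.67393209  1.6231118 ]
{'clock': 0.1, 'joint_pos': array([-1.34979425,  0.62925252,  0.03842157,  1.51825129, -0.02702322,
        0.99628671, -0.01997769]), 'joint_vel': array([ 0.00240714, -0.00165734, -0.00173994, -0.00317983,  0.00070288,
        0.00125561,  0.00153684]), 'tau': array([ 2.90041462e-03, -5.64521527e+01,  1.23059817e+00, -1.93970776e+01,
        1.13442406e-02,  5.47551666e-03, -1.95518055e-05]), 'ee_pos': array([0.18370774, 0.62305658, 0.30308657]), 'eef_rot': array([-4.48883573e-01, -3.10909755e+00,  2.60971641e-03]), 'wrist_force': array([0.68951513, 0.76337903, 0.47319084]), 'torque': array([-0.0191006 ,  0.01541519,  0.00356262]), 'grasp_force': 0.0, 'finger_gap': 0.08531670592499824}
[[-2.72159784e-04 -9.44550674e-01 -3.28365575e-01  8.48538230e-02]
 [ 9.99999459e-01  7.24506422e-05 -1.03723705e-03 -8.40823368e-04]
 [ 1.00351325e-03 -3.28365680e-01  9.44550143e-01 -6.96253030e-02]
 [ 0.00000000e+00  0.00000000e+00  0.00000000e+00  1.00000000e+00]] 0.0539
```

View pics/top0.png

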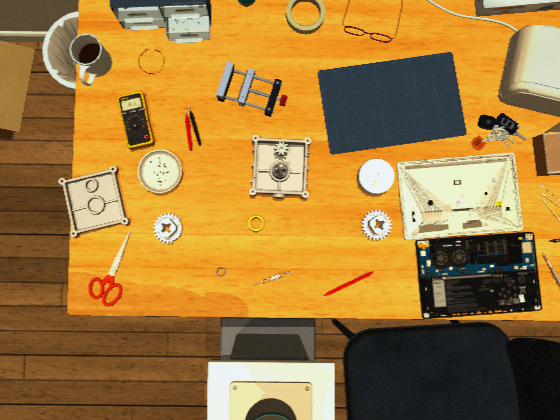

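View pics/side0.png

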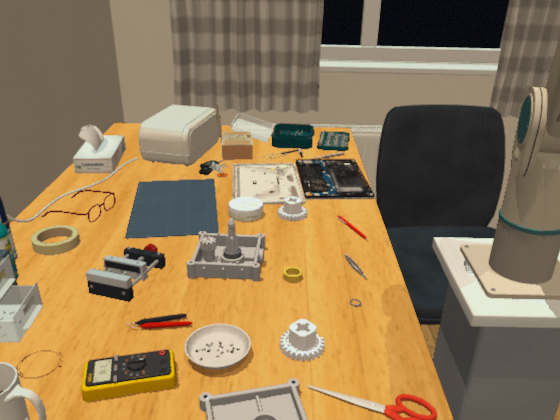

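The top view shows gears at (167,228) and (376,225), the spacer at (256,223) and the shaft near (280,170), with the pinion above it towards world +x. I'll enlarge these.

```bash
cat > h.py <<'E'
import numpy as np, cv2
from station import robot, eyes
from scipy.spatial.transform import Rotation as R
def cam(name):
    s=robot.sense() if name=="wrist" else None
    i=eyes.get_image(name); K=i["camera_matrix"]
    if name=="wrist":
        T=np.eye(4); T[:3,:3]=R.from_rotvec(s["eef_rot"]).as_matrix(); T[:3,3]=s["ee_pos"]
        T=T@i["tool_from_camera"]; return i["color"],K,T[:3,:3],T[:3,3]
    r=np.array(i["rotation"]); r=R.from_rotvec(r).as_matrix() if r.size==3 else r
    return i["color"],K,r,np.array(i["eye"])
def px2w(c,u,v,z):
    _,K,r,e=c; d=r@np.linalg.solve(K,[u,v,1]); return e+d*(z-e[2])/d[2]
def w2px(c,p):
    _,K,r,e=c; q=K@(r.T@(np.asarray(p)-e)); return q[:2]/q[2]
E
python3 - <<'E'
from h import *
c=cam("top"); im=c[0][:,:,::-1]
P=[(167,228),(376,225),(256,223),(280,165)]
t=[cv2.resize(im[v-25:v+25,u-33:u+33],(396,300),interpolation=cv2.INTER_CUBIC) for u,v in P]
cv2.imwrite("pics/m.png",np.vstack([np.hstack(t[:2]),np.hstack(t[2:])]))
for n,(u,v,z) in dict(gl=(167,228,.03),gr=(376,225,.03),sp=(256,223,.016),sh=(280,165,.108),pin=(282,149,.06)).items(): print(n,px2w(c,u,v,z).round(4))
E
```

```text
gl [0.484  0.2651 0.03  ]
gr [ 0.4974 -0.2584  0.03  ]
sp [0.4995 0.0425 0.016 ]
sh [ 0.6343 -0.0137  0.108 ]
pin [ 0.6816 -0.02    0.06  ]
```

View pics/m.png

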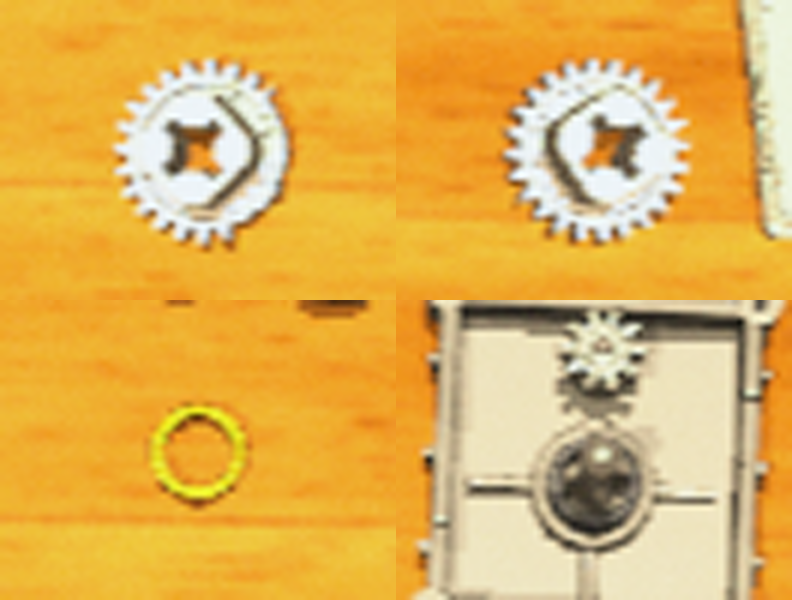

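Right-hand gear (montage, upper right) has all its teeth; the left one is stripped on its right side. The spacer is centred near pixel (256,223.5) and the pinion lies on the world +x side of the shaft.

```bash
cat >> h.py <<'E'
def go(x,y,z,yaw=None):
    """print the tool-frame shift (mm) to reach TCP x,y,z, then the turn (deg) to tool-y heading yaw (deg, mod 180)"""
    s=robot.sense(); M=R.from_rotvec(s["eef_rot"]).as_matrix()
    d=1000*M.T@(np.array([x,y,z])-s["ee_pos"])
    h=np.degrees(np.arctan2(M[1,1],M[0,1])); t=None
    if yaw is not None: t=-((yaw-h+90)%180-90)
    print("shift",d.round(1),"rows",np.ceil(np.abs(d).max()/62.5),"heading",round(h,2),"az",t,"tilt z",M[:,2].round(4),"clock",s["clock"])
E
python3 -c "
from h import *
go(.499,.0425,.25,90)"
```

```text
shift [-466.6 -467.7   53.9] rows 8.0 heading 73.57 az -16.431925961902024 tilt z [-3.0e-04 -1.1e-03 -1.0e+00] clock 0.2
```

```bash
python3 -m inch '[{"x":-38.9,"y":-39,"z":4.5},{"x":-38.9,"y":-39,"z":4.5},{"x":-38.9,"y":-39,"z":4.5},{"x":-38.9,"y":-39,"z":4.5},{"x":-38.9,"y":-39,"z":4.5},{"x":-38.9,"y":-39,"z":4.5},{"x":-38.9,"y":-39,"z":4.5},{"x":-38.9,"y":-39,"z":4.5},{"x":-38.9,"y":-39,"z":4.5},{"x":-38.9,"y":-39,"z":4.5}]'
python3 -m inch '[{"x":-38.9,"y":-39,"z":4.5},{"x":-38.9,"y":-39,"z":4.5},{"az":-8.2},{"az":-8.2},{}]'
python3 - <<'E'
from h import *
go(.499,.0425,.25,90)
c=cam("wrist"); cv2.imwrite("pics/w1.png",c[0][:,:,::-1])
print(w2px(c,(.499,.0425,.016)),w2px(c,(.634,-.0137,.108)))
import pickle; pickle.dump(c,open("w1.pkl","wb"))
E
```

```text
shift [-466.6 -467.7   53.9] rows 8.0 heading 73.57 az -16.431925961902024 tilt z [-3.0e-04 -1.1e-03 -1.0e+00] clock 0.2
[-27.13404145 483.34589889] [-63.22552061 623.41502097]invalid input
invalid input
```

View pics/w1.png

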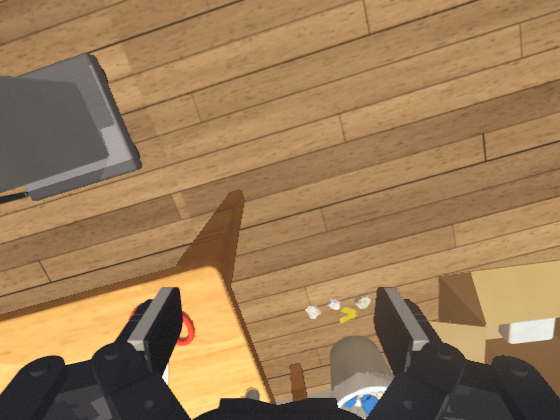

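The picture shows the floor and table corner, because the arm did not move: both calls were refused. Rows probably need every key.

```bash
python3 -m inch '[{"x":-38.9,"y":-39,"z":4.5,"ax":0,"ay":0,"az":0,"claw":1}]'; python3 -m inch --help | head -20
```

```text
clock: 0.38
ee_pos: [0.2071, 0.5779, 0.299]
eef_rot: [-0.438, -3.109, -0.005]
wrist_force: [0.8, -1.1, -0.5]
finger_gap: 0.0854
grasp_force: 0.0invalid input: not JSON, or not a number
```

```bash
python3 -m inch '[{"x":-39,"y":-39,"z":4.5,"ax":0,"ay":0,"az":0,"claw":1},{"x":-39,"y":-39,"z":4.5,"ax":0,"ay":0,"az":0,"claw":1},{"x":-39,"y":-39,"z":4.5,"ax":0,"ay":0,"az":0,"claw":1},{"x":-39,"y":-39,"z":4.5,"ax":0,"ay":0,"az":0,"claw":1},{"x":-39,"y":-39,"z":4.5,"ax":0,"ay":0,"az":0,"claw":1},{"x":-39,"y":-39,"z":4.5,"ax":0,"ay":0,"az":0,"claw":1},{"x":-39,"y":-39,"z":4.5,"ax":0,"ay":0,"az":0,"claw":1},{"x":-39,"y":-39,"z":4.5,"ax":0,"ay":0,"az":0,"claw":1},{"x":-39,"y":-39,"z":4.5,"ax":0,"ay":0,"az":0,"claw":1}]'
python3 -m inch '[{"x":-39,"y":-39,"z":4.5,"ax":0,"ay":0,"az":0,"claw":1},{"x":-39,"y":-39,"z":4.5,"ax":0,"ay":0,"az":0,"claw":1},{"x":0,"y":0,"z":0,"ax":0,"ay":0,"az":-8.2,"claw":1},{"x":0,"y":0,"z":0,"ax":0,"ay":0,"az":-8.2,"claw":1},{"x":0,"y":0,"z":0,"ax":0,"ay":0,"az":0,"claw":1}]'
python3 - <<'E'
from h import *
go(.499,.0425,.25,90)
c=cam("wrist"); cv2.imwrite("pics/w2.png",c[0][:,:,::-1])
print(w2px(c,(.499,.0425,.016)),w2px(c,(.634,-.0137,.108)))
import pickle; pickle.dump(c,open("w2.pkl","wb"))
E
```

```text
clock: 1.5
ee_pos: [0.4483, 0.1376, 0.2589]
eef_rot: [0.449, 3.109, 0.001]
wrist_force: [1.2, 0.2, 0.1]
finger_gap: 0.0853
grasp_force: 0.0
clock: 2.12
ee_pos: [0.5003, 0.042, 0.2499]
eef_rot: [-0.004, -3.142, -0.001]
wrist_force: [0.4, 0.1, -0.4]
finger_gap: 0.0858
grasp_force: 0.0
shift [ 1.3  0.5 -0.1] rows 1.0 heading 89.85 az -0.14568872844724012 tilt z [-1.e-04  4.e-04 -1.e+00] clock 2.125
[279.51180562 197.26362123] [209.87022316 391.2268119 ]
```

View pics/w2.png

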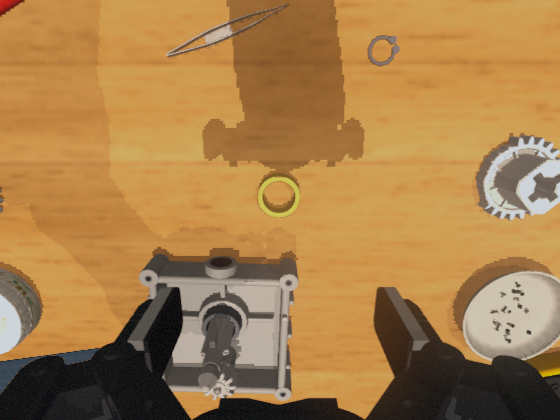

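Spacer at (279,196), within 1 px of prediction. Shaft end is near (209,380) and the gearbox sits squarely. Going down on the spacer with the fingertips holding its upper part, so the shaft end will clear the gripper body later.

```bash
python3 -m inch '[{"x":1.5,"y":0.5,"z":58,"ax":0,"ay":0,"az":0,"claw":1},{"x":0,"y":0,"z":58,"ax":0,"ay":0,"az":0,"claw":1},{"x":0,"y":0,"z":40,"ax":0,"ay":0,"az":0,"claw":1},{"x":0,"y":0,"z":20,"ax":0,"ay":0,"az":0,"claw":1},{"x":0,"y":0,"z":0,"ax":0,"ay":0,"az":0,"claw":-1},{"x":0,"y":0,"z":0,"ax":0,"ay":0,"az":0,"claw":-1},{"x":0,"y":0,"z":0,"ax":0,"ay":0,"az":0,"claw":-1},{"x":0,"y":0,"z":0,"ax":0,"ay":0,"az":0,"claw":-1},{"x":0,"y":0,"z":0,"ax":0,"ay":0,"az":0,"claw":-1}]' 30
```

```text
clock: 3.3
ee_pos: [0.4995, 0.0429, 0.0753]
eef_rot: [0.002, 3.139, 0.001]
wrist_force: [-0.9, 0.6, 7.8]
finger_gap: 0.0385
grasp_force: 30.2
```

```bash
python3 -m inch '[{"x":0,"y":0,"z":-55,"ax":0,"ay":0,"az":0,"claw":-1},{"x":0,"y":0,"z":-55,"ax":0,"ay":0,"az":0,"claw":-1},{"x":-30,"y":-10,"z":-50,"ax":0,"ay":0,"az":0,"claw":-1},{"x":-50,"y":-20,"z":-10,"ax":0,"ay":0,"az":0,"claw":-1},{"x":-50,"y":-20,"z":0,"ax":0,"ay":0,"az":0,"claw":-1},{"x":-30,"y":-7,"z":0,"ax":0,"ay":0,"az":0,"claw":-1},{"x":0,"y":0,"z":0,"ax":0,"ay":0,"az":0,"claw":-1},{"x":0,"y":0,"z":0,"ax":0,"ay":0,"az":0,"claw":-1}]' 30
python3 - <<'E'
from h import *
import pickle
c=cam("wrist"); pickle.dump(c,open("w3.pkl","wb"))
u,v=w2px(c,(.633,-.0137,.108)); print(u,v)
u,v=280,200
im=c[0][v-150:v+150,u-200:u+200,::-1]
cv2.imwrite("pics/w3.png",cv2.resize(im,(800,600),interpolation=cv2.INTER_CUBIC))
E
```

```text
clock: 4.3
ee_pos: [0.6576, -0.014, 0.2438]
eef_rot: [-0.001, -3.14, -0.001]
wrist_force: [-0.3, -0.5, -1.4]
finger_gap: 0.0384
grasp_force: 30.7
279.7848107413961 203.39792543943506
```

View pics/w3.png

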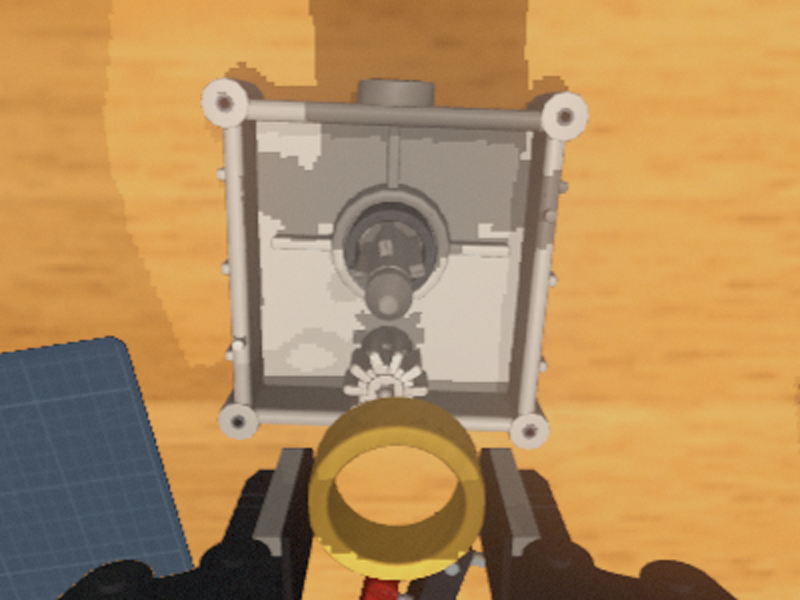

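The spacer is held square. Shaft tip at crop (389,302), full-image (274.5,201); collar centre at about crop (390,249), full-image (275,174.5). I'll zoom in on the keys and compute the shaft position.

Run:
```python
from h import *
import pickle
c=pickle.load(open("w3.pkl","rb")); t=cam("top")
print("tip",px2w(c,274.5,201,.108),"collar",px2w(c,275,174.5,.032), "top-collar",px2w(t,280.2,170.8,.032),"top tip",px2w(t,281,165.8,.108))
# corner posts (top z~.036): crop coords
cs=np.array([px2w(c,80+u/2,50+v/2,.038)[:2] for u,v in [(225,103),(565,116),(238,421),(530,431)]]); print(cs, cs.mean(0))
p=px2w(c,274.5,201,.108)
for a in range(0,90,5):
    pass
v,u=183,275
im=c[0][v-33:v+33,u-44:u+44,::-1]
cv2.imwrite("pics/k.png",cv2.resize(cv2.convertScaleAbs(im,alpha=1.5),(800,600),interpolation=cv2.INTER_CUBIC))
for a in (0,90,180,270):
    print(a,[((w2px(c,(p[0]+r*np.cos(np.radians(a)),p[1]+r*np.sin(np.radians(a)),.068))-[u-44,v-33])*9.09).round() for r in (.008,.013)])
print("axis at key",((w2px(c,(p[0],p[1],.068))-[u-44,v-33])*9.09).round())
```

```text
tip [ 0.63142998 -0.01702254  0.108     ] collar [ 0.63010261 -0.01736812  0.032     ] top-collar [ 0.63121364 -0.01705456  0.032     ] top tip [ 0.63242253 -0.01612592  0.108     ]
[[ 0.57223885 -0.08034533]
 [ 0.5770539   0.05029406]
 [ 0.70678818 -0.08564713]
 [ 0.71179084  0.04541734]] [ 0.64196794 -0.01757027]
0 [array([401., 423.]), array([401., 482.])]
90 [array([499., 328.]), array([560., 328.])]
180 [array([400., 231.]), array([400., 169.])]
270 [array([302., 328.]), array([241., 328.])]
axis at key [400. 328.]
```

View pics/k.png

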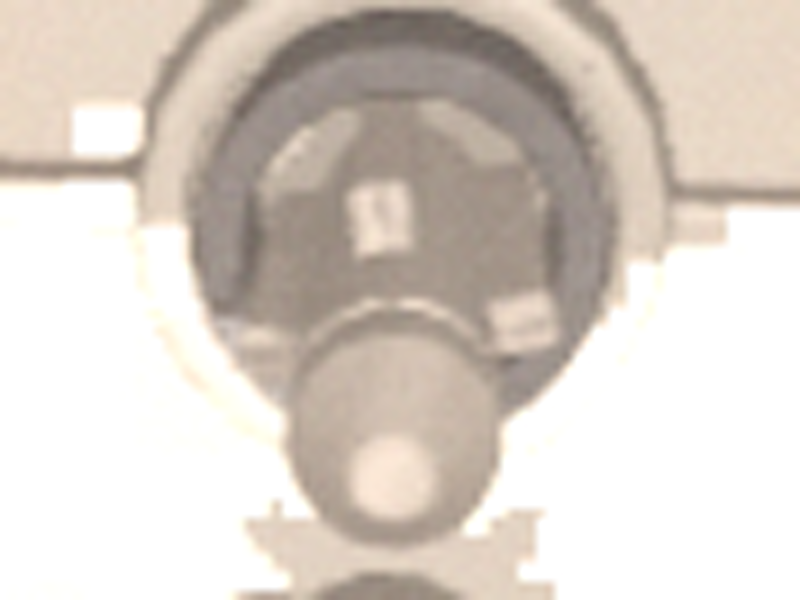

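Keys at crop (381,217), (525,322) and (250,333) give a key direction of about +3° from world x. The shaft axis comes to about (0.6315,-0.017), and tip, collar, corner posts and top view agree to 1 mm.

```bash
python3 -m inch '[{"x":13,"y":-1.5,"z":0,"ax":0,"ay":0,"az":0,"claw":-1},{"x":13,"y":-1.5,"z":0,"ax":0,"ay":0,"az":0,"claw":-1},{"x":0,"y":0,"z":30,"ax":0,"ay":0,"az":0,"claw":-1},{"x":0,"y":0,"z":30,"ax":0,"ay":0,"az":0,"claw":-1},{"x":0,"y":0,"z":30,"ax":0,"ay":0,"az":0,"claw":-1},{"x":0,"y":0,"z":0,"ax":0,"ay":0,"az":0,"claw":-1}]' 30
python3 -c "
from h import *
go(.632,-.017,.12,93)"
```

```text
clock: 5.15
ee_pos: [0.6305, -0.0169, 0.1521]
eef_rot: [0.0, -3.136, -0.0]
wrist_force: [-0.2, 0.5, -0.5]
finger_gap: 0.0388
grasp_force: 30.7
shift [-1.7 -0.1 32.1] rows 1.0 heading 90.01 az -2.990498943915398 tilt z [-5.4e-03  1.0e-04 -1.0e+00] clock 5.15
```

```bash
python3 -m inch '[{"x":-1.5,"y":0,"z":0,"ax":0,"ay":0,"az":0,"claw":-1},{"x":0,"y":0,"z":10,"ax":0,"ay":0,"az":0,"claw":-1},{"x":0,"y":0,"z":10,"ax":0,"ay":0,"az":0,"claw":-1},{"x":0,"y":0,"z":10,"ax":0,"ay":0,"az":0,"claw":-1},{"x":0,"y":0,"z":0,"ax":0,"ay":0,"az":0,"claw":-1}]' 30
```

```text
clock: 5.78
ee_pos: [0.6334, -0.0174, 0.1226]
eef_rot: [-0.001, -3.139, 0.0]
wrist_force: [-0.2, 0.1, -1.0]
finger_gap: 0.0388
grasp_force: 30.7
```

```bash
python3 -m inch '[{"x":1.5,"y":0,"z":5,"ax":0,"ay":0,"az":0,"claw":-1},{"x":0,"y":0,"z":0,"ax":0,"ay":0,"az":0,"claw":0.2},{"x":0,"y":0,"z":0,"ax":0,"ay":0,"az":0,"claw":0.2},{"x":0,"y":0,"z":0,"ax":0,"ay":0,"az":0,"claw":0.2},{"x":0,"y":0,"z":0,"ax":0,"ay":0,"az":0,"claw":0.2},{"x":0,"y":0,"z":-40,"ax":0,"ay":0,"az":0,"claw":0.5},{"x":0,"y":0,"z":-50,"ax":0,"ay":0,"az":0,"claw":1},{"x":-20,"y":0,"z":-40,"ax":0,"ay":0,"az":0,"claw":1},{"x":0,"y":0,"z":0,"ax":0,"ay":0,"az":0,"claw":1}]' 30
python3 - <<'E'
from h import *
import pickle
c=cam("wrist"); pickle.dump(c,open("w4.pkl","wb"))
go(.515,-.258,.23,90)
E
```

```text
clock: 6.9
ee_pos: [0.6559, -0.0173, 0.2531]
eef_rot: [0.001, 3.132, 0.0]
wrist_force: [-0.2, -0.0, -0.3]
finger_gap: 0.0854
grasp_force: 0.0
shift [ 138.6 -240.7   20. ] rows 4.0 heading 89.96 az -0.03744415223323472 tilt z [ 3.5e-03  1.0e-04 -1.0e+00] clock 6.95
```

```bash
python3 -m inch '[{"x":27.5,"y":-48,"z":4,"ax":0,"ay":0,"az":0,"claw":1},{"x":27.5,"y":-48,"z":4,"ax":0,"ay":0,"az":0,"claw":1},{"x":27.5,"y":-48,"z":4,"ax":0,"ay":0,"az":0,"claw":1},{"x":27.5,"y":-48,"z":4,"ax":0,"ay":0,"az":0,"claw":1},{"x":27.5,"y":-48,"z":4,"ax":0,"ay":0,"az":0,"claw":1},{"x":0,"y":0,"z":0,"ax":0,"ay":0,"az":0,"claw":1},{"x":0,"y":0,"z":0,"ax":0,"ay":0,"az":0,"claw":1}]'
python3 - <<'E'
from h import *
import pickle
c=cam("wrist"); pickle.dump(c,open("w5.pkl","wb")); d=pickle.load(open("w4.pkl","rb"))
u,v=w2px(c,(.4974,-.2584,.044)).astype(int); print(u,v)
v=max(v,75);a=cv2.resize(c[0][v-75:v+75,u-50:u+50],(400,600),interpolation=cv2.INTER_CUBIC)
U,V=w2px(d,(.632,-.017,.06)).astype(int); print(U,V)
b=cv2.resize(d[0][V-75:V+75,U-50:U+50],(400,600),interpolation=cv2.INTER_CUBIC)
cv2.imwrite("pics/g.png",np.hstack([a,b])[:,:,::-1])
go(.4974,-.2584,.23,90)
E
```

```text
clock: 7.82
ee_pos: [0.5145, -0.2565, 0.2278]
eef_rot: [-0.001, -3.14, -0.003]
wrist_force: [1.0, -0.2, -0.8]
finger_gap: 0.085
grasp_force: 0.0
276 195
279 181
shift [17.8 -2.7 -1.9] rows 1.0 heading 90.06 az 0.06201248243273483 tilt z [-0.001   0.0018 -1.    ] clock 7.875
```

View pics/g.png

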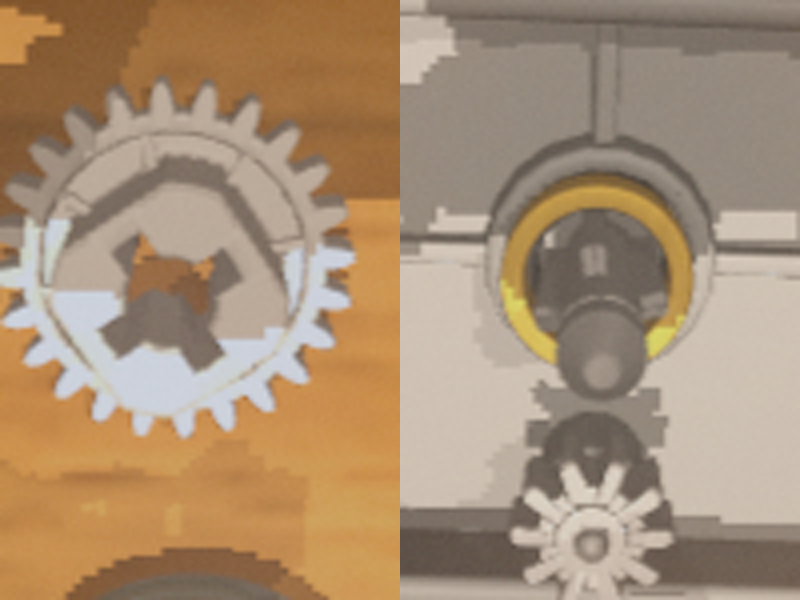

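Right: the spacer rests on the collar round the shaft. Left: the gear's slot ends are at crop (122,245), (235,265), (210,360) and (108,345), with all teeth present. Now to turn these into a pose.

Run:
```python
from h import *
import pickle
c=pickle.load(open("w5.pkl","rb"))
P=np.array([px2w(c,226+u/4,120+v/4,.044)[:2] for u,v in [(122,245),(235,265),(210,360),(108,345)]])
print(P,P.mean(0))
for i in (0,1):
    d=P[i+2]-P[i]; print(np.linalg.norm(d),np.degrees(np.arctan2(d[1],d[0])))
# rim extents at z=.014: left/right/top/bottom tooth tips
Q=[px2w(c,226+u/4,120+v/4,.012) for u,v in [(0,285),(354,257),(160,78),(185,436)]]; print(Q[0],Q[1],Q[2],Q[3])
t=cam("top"); print("tray",px2w(t,403,225,.02), "tin edge", px2w(t,376,194,.03))
go(*P.mean(0),.23,125)
```

```text
[[ 0.48645364 -0.27339983]
 [ 0.49036927 -0.25190009]
 [ 0.50938096 -0.25668264]
 [ 0.50629424 -0.27655429]] [ 0.49812453 -0.26463421]
0.028374755336043746 36.09722576173766
0.029350198397343565 -57.14022625595461
[ 0.50241351 -0.30199324  0.012     ] [ 0.49631875 -0.22568218  0.012     ] [ 0.45866724 -0.2668677   0.012     ] [ 0.53733585 -0.26222873  0.012     ]
tray [ 0.49849412 -0.3289032   0.02      ] tin edge [ 0.57540033 -0.2588022   0.03      ]
shift [17.5 -9.3 -1.7] rows 1.0 heading 90.12 az -34.879620462102224 tilt z [-5.0e-04  1.6e-03 -1.0e+00] clock 7.925
```

```bash
python3 -m inch '[{"x":17.5,"y":-9.3,"z":0,"ax":0,"ay":0,"az":0,"claw":0.5},{"x":0,"y":0,"z":15,"ax":0,"ay":0,"az":-8.6,"claw":0.5},{"x":0,"y":0,"z":15,"ax":0,"ay":0,"az":-8.6,"claw":0.5},{"x":0,"y":0,"z":15,"ax":0,"ay":0,"az":-8.6,"claw":0.5},{"x":0,"y":0,"z":15,"ax":0,"ay":0,"az":-8.6,"claw":0.5},{"x":0,"y":0,"z":0,"ax":0,"ay":0,"az":0,"claw":0.5},{"x":0,"y":0,"z":0,"ax":0,"ay":0,"az":0,"claw":0.5}]'
python3 -c "
from h import *
go(.4981,-.2643,.093,124.5)"
```

```text
clock: 8.8
ee_pos: [0.4974, -0.2667, 0.1694]
eef_rot: [-0.925, 3.002, -0.001]
wrist_force: [-0.0, -0.4, 0.4]
finger_gap: 0.0638
grasp_force: 0.0
shift [-2.   1.6 76.4] rows 2.0 heading 124.23 az -0.2667419481626183 tilt z [ 1.e-04 -4.e-04 -1.e+00] clock 8.8
```

```bash
python3 -m inch '[{"x":-2,"y":1.6,"z":10,"ax":0,"ay":0,"az":0,"claw":0.5},{"x":0,"y":0,"z":30,"ax":0,"ay":0,"az":0,"claw":0.5},{"x":0,"y":0,"z":25,"ax":0,"ay":0,"az":0,"claw":0.5},{"x":0,"y":0,"z":11,"ax":0,"ay":0,"az":0,"claw":0.5},{"x":0,"y":0,"z":0,"ax":0,"ay":0,"az":0,"claw":0.5},{"x":0,"y":0,"z":0,"ax":0,"ay":0,"az":0,"claw":-1},{"x":0,"y":0,"z":0,"ax":0,"ay":0,"az":0,"claw":-1},{"x":0,"y":0,"z":0,"ax":0,"ay":0,"az":0,"claw":-1},{"x":0,"y":0,"z":0,"ax":0,"ay":0,"az":0,"claw":-1},{"x":0,"y":0,"z":0,"ax":0,"ay":0,"az":0,"claw":-1}]' 60
python3 -c "
from h import *
go(.632,-.017,.26,93)"
```

```text
clock: 10.05
ee_pos: [0.4991, -0.2645, 0.0941]
eef_rot: [-0.927, 3.0, -0.002]
wrist_force: [0.1, 1.1, 7.1]
finger_gap: 0.0392
grasp_force: 61.9
shift [-249.6  128.9 -165.9] rows 4.0 heading 124.36 az 31.357867336636915 tilt z [ 0.0021 -0.001  -1.    ] clock 10.05
```

```bash
python3 -m inch '[{"x":0,"y":0,"z":-30,"ax":0,"ay":0,"az":0,"claw":-1},{"x":0,"y":0,"z":-55,"ax":0,"ay":0,"az":0,"claw":-1},{"x":0,"y":0,"z":-55,"ax":0,"ay":0,"az":0,"claw":-1},{"x":-50,"y":26,"z":-27,"ax":0,"ay":0,"az":0,"claw":-1},{"x":-50,"y":26,"z":0,"ax":0,"ay":0,"az":0,"claw":-1},{"x":-50,"y":26,"z":0,"ax":0,"ay":0,"az":0,"claw":-1},{"x":-50,"y":26,"z":0,"ax":0,"ay":0,"az":0,"claw":-1},{"x":-50,"y":25,"z":0,"ax":0,"ay":0,"az":0,"claw":-1}]' 60
python3 -m inch '[{"x":0,"y":0,"z":0,"ax":0,"ay":0,"az":7.8,"claw":-1},{"x":0,"y":0,"z":0,"ax":0,"ay":0,"az":7.8,"claw":-1},{"x":0,"y":0,"z":0,"ax":0,"ay":0,"az":7.8,"claw":-1},{"x":0,"y":0,"z":0,"ax":0,"ay":0,"az":7.8,"claw":-1},{"x":0,"y":0,"z":0,"ax":0,"ay":0,"az":0,"claw":-1},{"x":0,"y":0,"z":0,"ax":0,"ay":0,"az":0,"claw":-1}]' 60
python3 - <<'E'
from h import *
import pickle
go(.632,-.017,.24,93)
c=cam("wrist"); pickle.dump(c,open("w6.pkl","wb"))
s=robot.sense(); u,v=w2px(c,np.array(s["ee_pos"])-[0,0,.05]).astype(int); print("axis at bore top",u,v)
print("shaft",w2px(c,(.632,-.017,.108)))
v0=max(0,min(270,v-75));print("v0",v0)
cv2.imwrite("pics/h.png",cv2.resize(c[0][v0:v0+150,u-100:u+100,::-1],(800,600),interpolation=cv2.INTER_CUBIC))
E
```

```text
clock: 11.05
ee_pos: [0.6322, -0.015, 0.2599]
eef_rot: [0.928, -3.001, 0.0]
wrist_force: [1.5, 0.6, -1.5]
finger_gap: 0.0391
grasp_force: 61.2
clock: 11.8
ee_pos: [0.6316, -0.0165, 0.2598]
eef_rot: [0.09, -3.14, -0.0]
wrist_force: [-0.1, 0.3, -1.3]
finger_gap: 0.0391
grasp_force: 61.0
shift [-0.3 -0.5 19.8] rows 1.0 heading 93.3 az 0.3006717472991767 tilt z [-4.e-04  1.e-04 -1.e+00] clock 11.8
axis at bore top 279 318
shaft [278.49539241 231.0016773 ]
v0 243
```

View pics/h.png

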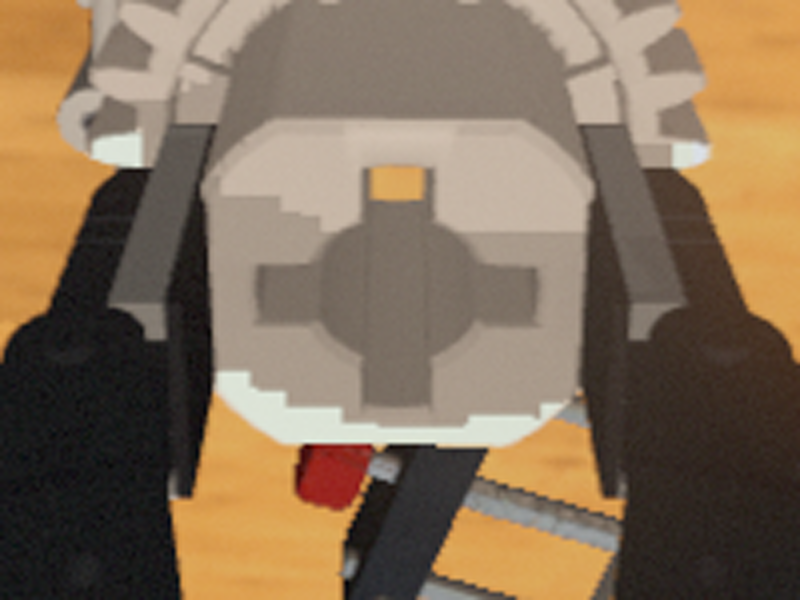

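The gear is gripped squarely, with its slots aligned to the tool. Bore centre is at crop (398,291), full-image (278.5,315.8).

Run:
```python
from h import *
import pickle
c=pickle.load(open("w6.pkl","rb")); s=robot.sense(); p=np.array(s["ee_pos"])
b=px2w(c,278.5,315.8,p[2]-.050); print("bore-TCP mm",(b-p)*1000)
d=pickle.load(open("w3.pkl","rb")); t=px2w(d,274.2,202.3,.108); print("tip",t)
e=pickle.load(open("w4.pkl","rb"))  # tip in right half of g.png crop (600,368) rel. 279,181
t2=px2w(e,279-50+(600-400)/4,181-75+368/4,.108); print("tip w4",t2)
tt=(t+t2)/2; g=tt-(b-p); go(g[0],g[1],.222,93)
```

```text
bore-TCP mm [ -1.41062961  -0.63220577 -50.        ]
tip [ 0.63227941 -0.01721457  0.108     ]
tip w4 [ 0.63188714 -0.01753267  0.108     ]
shift [-1.8 -0.3 37.8] rows 1.0 heading 93.27 az 0.27073351762365405 tilt z [-3.e-04  2.e-04 -1.e+00] clock 11.85
```

```bash
python3 -m inch '[{"x":-1.8,"y":-0.3,"z":20,"ax":0,"ay":0,"az":0,"claw":-1},{"x":0,"y":0,"z":20,"ax":0,"ay":0,"az":0,"claw":-1},{"x":0,"y":0,"z":0,"ax":0,"ay":0,"az":0,"claw":-1}]' 60
python3 -c "
from h import *
go(.6335,-.0167,.195,93)"
```

```text
clock: 12.22
ee_pos: [0.6325, -0.0168, 0.2184]
eef_rot: [0.088, -3.137, -0.0]
wrist_force: [-0.1, -0.7, -0.6]
finger_gap: 0.0391
grasp_force: 61.1
shift [-1.1  0.1 23.4] rows 1.0 heading 93.22 az 0.21815335751618647 tilt z [-3.7e-03  2.0e-04 -1.0e+00] clock 12.225
```

```bash
python3 -m inch '[{"x":-1,"y":0,"z":8,"ax":0,"ay":0,"az":0,"claw":-1},{"x":0,"y":0,"z":8,"ax":0,"ay":0,"az":0,"claw":-1},{"x":0,"y":0,"z":8,"ax":0,"ay":0,"az":0,"claw":-1},{"x":0,"y":0,"z":0,"ax":0,"ay":0,"az":0,"claw":-1},{"x":0,"y":0,"z":0,"ax":0,"ay":0,"az":0,"claw":-1}]' 60
```

```text
clock: 12.85
ee_pos: [0.6348, -0.0166, 0.196]
eef_rot: [-0.087, 3.14, 0.0]
wrist_force: [-0.2, 0.4, -0.3]
finger_gap: 0.0389
grasp_force: 61.1
```

```bash
python3 -m inch '[{"x":1.2,"y":0,"z":4,"ax":0,"ay":0,"az":0,"claw":-1},{"x":0,"y":0,"z":4,"ax":0,"ay":0,"az":0,"claw":-1},{"x":0,"y":0,"z":4,"ax":0,"ay":0,"az":0,"claw":-1},{"x":0,"y":0,"z":0,"ax":0,"ay":0,"az":0,"claw":-1}]' 60
```

```text
clock: 13.35
ee_pos: [0.6332, -0.0167, 0.1834]
eef_rot: [0.087, -3.139, -0.0]
wrist_force: [-0.3, 0.4, -1.0]
finger_gap: 0.0389
grasp_force: 61.1
```

The bore is 19 mm down the shaft without contact. Continuing to just above the keys at TCP 0.162.

```bash
python3 -m inch '[{"x":0,"y":0,"z":6,"ax":0,"ay":0,"az":0,"claw":-1},{"x":0,"y":0,"z":6,"ax":0,"ay":0,"az":0,"claw":-1},{"x":0,"y":0,"z":5,"ax":0,"ay":0,"az":0,"claw":-1},{"x":0,"y":0,"z":4,"ax":0,"ay":0,"az":0,"claw":-1},{"x":0,"y":0,"z":0,"ax":0,"ay":0,"az":0,"claw":-1}]' 60
```

```text
clock: 13.98
ee_pos: [0.6332, -0.0167, 0.1624]
eef_rot: [0.087, -3.14, -0.0]
wrist_force: [0.1, -0.2, -0.6]
finger_gap: 0.0389
grasp_force: 61.1
```

```bash
python3 -m inch '[{"x":0,"y":0,"z":3,"ax":0,"ay":0,"az":0,"claw":-1},{"x":0,"y":0,"z":3,"ax":0,"ay":0,"az":0,"claw":-1},{"x":0,"y":0,"z":0,"ax":0,"ay":0,"az":0,"claw":-1}]' 60
```

```text
clock: 14.35
ee_pos: [0.6333, -0.0167, 0.1566]
eef_rot: [0.087, -3.14, -0.0]
wrist_force: [0.1, -0.1, -1.2]
finger_gap: 0.039
grasp_force: 61.2
```

Past the key tops without force, so it is meshed. Now down to the spacer (TCP about 0.142).

```bash
python3 -m inch '[{"x":0,"y":0,"z":4,"ax":0,"ay":0,"az":0,"claw":-1},{"x":0,"y":0,"z":4,"ax":0,"ay":0,"az":0,"claw":-1},{"x":0,"y":0,"z":4,"ax":0,"ay":0,"az":0,"claw":-1},{"x":0,"y":0,"z":3,"ax":0,"ay":0,"az":0,"claw":-1},{"x":0,"y":0,"z":0,"ax":0,"ay":0,"az":0,"claw":-1}]' 90
```

```text
clock: 14.98
ee_pos: [0.6333, -0.0167, 0.1416]
eef_rot: [0.087, -3.14, -0.0]
wrist_force: [-1.1, -0.2, -0.2]
finger_gap: 0.0383
grasp_force: 95.5
```

```bash
python3 -m inch '[{"x":0,"y":0,"z":3,"ax":0,"ay":0,"az":0,"claw":-1},{"x":0,"y":0,"z":3,"ax":0,"ay":0,"az":0,"claw":-1},{"x":0,"y":0,"z":0,"ax":0,"ay":0,"az":0,"claw":-1}]' 90
```

```text
clock: 15.35
ee_pos: [0.6333, -0.0167, 0.1362]
eef_rot: [0.087, -3.14, -0.0]
wrist_force: [-3.3, 1.1, 4.9]
finger_gap: 0.0382
grasp_force: 96.2
```

Spring contact: 5 N. Pressing on in small steps to the stop.

```bash
python3 -m inch '[{"x":0,"y":0,"z":2,"ax":0,"ay":0,"az":0,"claw":-1},{"x":0,"y":0,"z":2,"ax":0,"ay":0,"az":0,"claw":-1},{"x":0,"y":0,"z":0,"ax":0,"ay":0,"az":0,"claw":-1}]' 90
```

```text
clock: 15.72
ee_pos: [0.6333, -0.0167, 0.1328]
eef_rot: [0.087, -3.14, 0.0]
wrist_force: [-4.3, 0.9, 8.4]
finger_gap: 0.0383
grasp_force: 96.6
```

```bash
python3 -m inch '[{"x":0,"y":0,"z":2,"ax":0,"ay":0,"az":0,"claw":-1},{"x":0,"y":0,"z":0,"ax":0,"ay":0,"az":0,"claw":-1}]' 90
```

```text
clock: 15.98
ee_pos: [0.6334, -0.0166, 0.1321]
eef_rot: [-0.087, 3.14, -0.0]
wrist_force: [-6.3, 1.3, 16.5]
finger_gap: 0.0381
grasp_force: 97.8
```

```bash
python3 -m inch '[{"x":0,"y":0,"z":1,"ax":0,"ay":0,"az":0,"claw":-1},{"x":0,"y":0,"z":0,"ax":0,"ay":0,"az":0,"claw":-1}]' 90
```

```text
clock: 16.23
ee_pos: [0.6334, -0.0166, 0.132]
eef_rot: [-0.087, 3.14, -0.0]
wrist_force: [-8.6, 1.1, 24.0]
finger_gap: 0.0385
grasp_force: 98.6
```

At the stop: the position is stuck at 0.132 (underside 38 mm) and the force has risen to 24 N. One last look.

```bash
python3 -m inch '[{"x":0,"y":0,"z":0,"ax":0,"ay":0,"az":0,"claw":-1},{"x":0,"y":0,"z":0,"ax":0,"ay":0,"az":0,"claw":-1},{"x":0,"y":0,"z":0,"ax":0,"ay":0,"az":0,"claw":-1}]' 90
python3 - <<'E'
from h import *
c=cam("side"); u,v=w2px(c,(.632,-.017,.06)).astype(int)
b=cv2.resize(c[0][v-60:v+60,u-40:u+40],(400,600),interpolation=cv2.INTER_CUBIC)
d=cam("wrist"); u,v=w2px(d,(.632,-.017,.082)).astype(int); v=min(v,300)
a=cv2.resize(d[0][v-120:v+120,u-80:u+80],(400,600),interpolation=cv2.INTER_CUBIC)
cv2.imwrite("pics/f.png",np.hstack([b,a])[:,:,::-1])
E
```

```text
clock: 16.6
ee_pos: [0.6334, -0.0167, 0.132]
eef_rot: [-0.087, 3.14, -0.0]
wrist_force: [-8.2, -0.5, 23.3]
finger_gap: 0.0384
grasp_force: 98.6
```

View pics/f.png

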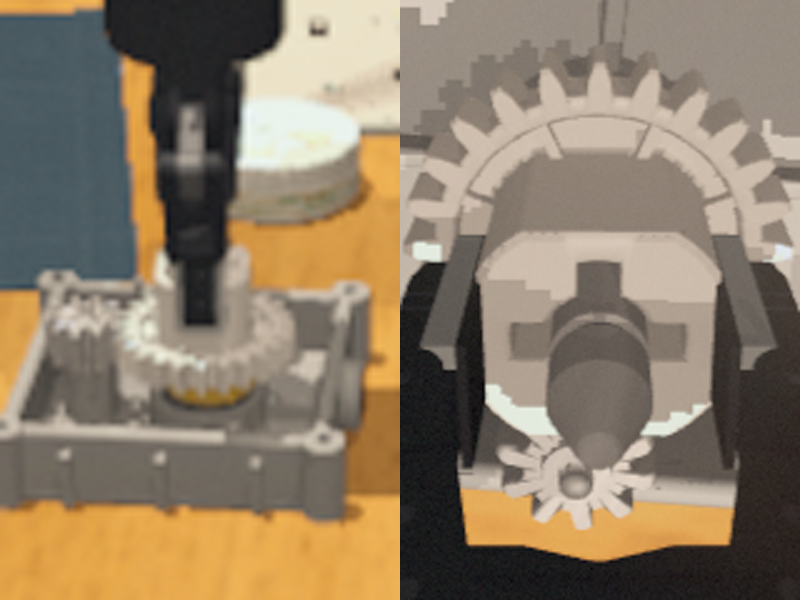

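The gear is meshed with the keys and pinion on top of the spacer, and the groove at crop (600,318) stands clear above the hub.

```bash
python3 -c "
from station import robot
print(robot.job_done())"
```

```text
the job is handed in; nothing more can be done
None
```

The job is handed in at 16.7 s: the spacer rests on the collar, the sound gear is meshed on the shaft and held pressed to the stop at about 23 N, and the snap-ring groove stands clear above the hub.

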